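Advance the tube rack one row with the hand wheel

ROBOT

A 7-joint arm with a two-finger parallel gripper is mounted at the origin on the work surface. World frame = base frame: x ahead of the robot, y to its left, z up, the work surface at z = 0. Lengths are in m, angles in rad, forces in N, time in s.
With the tool pointing down it reaches from about 0.425 to 0.925 m from the base axis. Payload 6.8 kg.
Tool frame: the origin (TCP) lies between the finger pads; the fingertips stand 17 mm ahead of it and the grasp point (between the pads) lies 2 mm behind it; z points along the fingers, y is the direction in which the jaws open and shut (so a half turn about z gives the same grasp; the last joint's range is limited). The gripper opens to 85 mm and grips with 20 to 120 N. Pads are 22 mm wide; open, the fingers measure 114 mm over their backs; the gripper's body (76 mm by 85 mm) begins 54 mm behind the grasp point. The pads swing forward as they close: fully open they stand 13 mm farther back than shut.
Start: joints at [1.074, 0.477, 0.022, 1.555, -0.011, 1.109, -0.083], TCP at [0.256, -0.625, 0.248] pointing down, gripper open.
Joint ranges: [-2.96, 2.96], [-0.34, 2.1], [-1.41, 1.46], [0.24, 2.44], [-1.37, 4.51], [0.17, 1.92], [-2.96, 2.96]. Speed limits (rad/s): [2.39, 2.39, 3.14, 3.14, 3.14, 3.14, 3.14].

INTERFACE

Orientations are given as a unit quaternion [w, x, y, z].
In Python, from station import bot gives the robot as it stands. The module is installed in compiled form; this text tells all that it offers.
- The arm moves only by the tool carry_out, never from a script. Its argument "moves" is a list of rows, each a list of 3 entries, a list of its own where there are three numbers: the turn, a rotation vector about the tool's x, y, z in degrees, then the shift along the tool's x, y, z in cm, then the finger opening in cm, from 0 to 8.54. A call has 1 to 5 rows; each row is the pose to reach, as a shift and turn from the pose commanded when the call began, along the tool's axes at that moment; what a row does not reach only later rows make up. A row lasts 1/8 s, in which the tool goes at most 62.5 mm and 10.7 degrees, less where a joint would pass 70% of its speed; a pose out of reach is approached as far as the arm can. A call with a gripper value outside its range is refused whole. The fingers move at their own pace and stop on an object; "newtons" is the grip in N (left out, the last holds). Time passes only in rows, so rows that repeat a pose let the fingers close. It gives the time, the measured TCP pose, the force and the opening at its end, in the units of the state.
- bot.get_obs(): the state, without advancing time (a new reading comes with each control period).
- bot.read_camera(name): name is "scene" or "top" or "wrist"; returns the picture (384x512x3 uint8, red, green, blue); there is no depth.
- bot.camera_info(name): a dict with "vertical_fov" (degrees; the focal length in pixels is half the picture's height over the tangent of half this angle, whatever the lens; pixels are square), "cx", "cy" (the principal point, pixels), "k1" (the pictures are not rectified: a ray, as slopes to the right and down, at radius r is drawn at 1 + k1 r^2 times it, then the intrinsics apply), "position" and "attitude" of the camera in the world. Camera axes: x right, y up, looking along -z (the intrinsics and any distortion apply to the point x, -y, -z); pixel columns grow to the right and rows downward; lengths in m; the calibration is good to about 2 mm. A picture is of the moment at which its call begins: read the wrist's pose just before it. camera_info takes no time and is no camera call; for the wrist camera it gives the pose at the moment of the call.
- bot.hand_in(): hands the job in, once; it reports no verdict.
Trained networks look in the newest picture that a camera, given by its name, has taken for a name from the list of things; names that differ only in an ending like _2 or _b are one class to them, and where a whole thing is asked for, a point or a joint stands for the part that bears it (a point fixed in the world has none). Each returns a list of dicts, best first, with "score" (0 to 1); they miss things now and then, are a little off and sometimes report something else, mostly with a low value. They report only what shows in the picture. A call takes as long as a camera call.
- bot.silhouettes(label, camera): "region" (384x512 bool, what is visible of it) and "location" ([column, row] in pixels, amid what is visible of it).
The state is a dict: "t": time; "q": joint angles; "joint_vel": joint speeds; "joint_torque": joint torques, N m; "eef_pos": TCP position; "tool_rot": TCP orientation; "contact_force": force on the tool from outside, world axes, zero at the start; "torque": the same for the moment, N m; "gripper_width": opening from 0.0 (shut) to 1.0 (fully open).
Only numpy, scipy, OpenCV 4.12 (cv2) and the standard library are available. Lean on these libraries where they do the work, as an engineer would, in place of code of your own. Each camera call takes 0.05 s, during which the arm holds its last target. There are 200 camera calls.

TASK

Advance the tube rack by one row: push the red handle of the hand wheel round with your fingertips, clockwise seen from above, through exactly one full turn, until it is in line with the yellow mark again, without running on past it. Do not grip the handle, leave everything else on the bench standing where it is, and finish with the hand clear.

Things in the scene. Friction and masses are not known exactly. Their poses are not given: they have to be found in the camera images.
- feeder: The row feeder, fixed to the bench (place and yaw vary): pale base plate, 200 mm along its x and 500 mm along its y (from y = -95 to y = +405 mm), its top 20 mm above the bench. Origin at bench height on the wheel's axis. On its +y side an orange tube rack (120 mm wide) rides on rails under a six-channel nozzle head, which fills y = 200 to 365 mm, x = -28 to 28 mm, from 137 to 223 mm above the bench; behind it is a white column up to 235 mm (y = 365 to 400 mm).
- crank_base: Fixed round grey flange on the feeder's plate, 188 mm across, under the hand wheel and centred on its axis. Origin on the wheel's axis, 20 mm above the bench. A yellow mark (24 x 14 mm) lies on the flange's edge in the direction of its own +x, which may point anywhere; it stays there. The handle stands over this direction at the start.
- wheel_axis (a point): Point on the vertical axis of the hand wheel, 90 mm above the bench, fixed. The wheel is a steel ring, 136 mm across outside, with three spokes and a 32 mm hub; rim and spokes reach up to 84 mm, the hub to 90 mm above the bench.
- handle_top (a point): Centre of the top face of the red upright handle, a cylinder 18 mm in diameter that stands on one spoke, 55 mm from the wheel's axis, and reaches from the spoke (84 mm) up to 138 mm above the bench. It stands on the wheel and goes round with it.
- handle: The same red handle as a  origin on its centre line at spoke height, 78 mm above the bench; z up. It is a sleeve that can spin freely on its own pin.
- wheel (a joint): Angle of the hand wheel, rad: 0 at the start (handle at the yellow mark), growing clockwise seen from above, 6.283 after one full turn. It turns with steady friction, about 3 to 5 N at the handle, and stays where it is left; end stops at -0.6 and 13.2 rad.
- rack_mid (a point): Centre of the top of the orange tube rack (78 mm above the bench, tubes to 88 mm). The wheel drives it along the feeder's +x, 18 mm (one row of tubes) for each full turn clockwise.
- cap: Loose blue screw cap, 34 mm across, 22 mm high, standing on the feeder's plate just outside the wheel (its top 42 mm above the bench). Bystander. Origin: centre of its underside.
- jar: Loose amber jar, 48 mm across, 50 mm high, on the bench beside the feeder. Bystander. Origin: centre of its underside.
- bottle: Loose clear bottle with a blue cap, 60 mm across, 115 mm high. Bystander. Origin: centre of its underside.
- tip_box: Loose blue box of pipette tips, 85 x 120 mm, 50 mm high. Bystander. Origin: centre of its underside.
- tube_block: Loose green block of small tubes, 100 x 50 mm, 36 mm high. Bystander. Origin: centre of its underside.
- beaker: Loose glass beaker, 64 mm across, 80 mm high. Bystander. Origin: centre of its underside.

How it is judged:
On the way, in this order (a step that is already met when the one before it is completed fails the run):
1. the fingers push the handle through the first half of the turn (value of joint wheel between 0.8 and 3 rad and contact force between the fingers and handle above 0.5 N), for 0.05 s.
2. the fingers push the handle through the second half of the turn (value of joint wheel above 3.3 rad and contact force between the fingers and handle above 0.5 N), for 0.05 s.
At the end, for the whole second after the job is handed in: The wheel rests one full turn clockwise from its start, within 0.15 rad (8 mm at the handle), the rack has advanced by one row (18 mm, within 1.5 mm), and the six loose things stand upright within 20 mm of their places (value of joint wheel between 6.133 and 6.433 rad and velocity of joint wheel between -0.05 and 0.05 rad/s and distance of rack_mid from where it was at the start of the episode between 0.0165 and 0.0195 m and distance of each of cap, jar, bottle, tip_box, tube_block, beaker from where it was at the start of the episode below 0.02 m and angle between each of cap, jar, bottle, tip_box, tube_block, beaker's own z axis and vertical below 0.15 rad); the robot touches nothing.
It fails at once if the wheel is run on well past the mark (more than 0.3 rad beyond one turn) (value of joint wheel above 6.583 rad).
It fails at once if the handle or wheel is gripped or forced (more than 30 N between fingers and wheel) (contact force between the fingers and crank_base above 30 N).
It fails at once if a bystander is lifted, knocked over or pushed away (moved more than 30 mm) (distance of any of cap, jar, bottle, tip_box, tube_block, beaker from where it was at the start of the episode above 0.03 m).
It also fails if it takes over 58 s, if anything falls off the work surface, if the arm or the gripper's body presses on something with over 40 N, if the wrist force passes 120 N, or if a joint passes its speed limit or range.

## Working session

There is one attempt and no reset: what is moved stays moved. The work goes in short steps, Python scripts to look and compute and a tool call to move; the robot and the scene stay as the last step left them, time stands still between calls to the robot, and variables do not carry over. Pictures are saved under pics/ and viewed, about 8 in all and at most 12, crops included, and the job is handed in when it is done.

Besides the shell and the picture viewer there is one more tool, called after "Request:" in YAML: its name, and indented under it one key for each argument. carry_out: Moves the arm, as the interface text tells. Its arguments: {"type":"object","properties":{"moves":{"type":"array"},"newtons":{"type":"number"}},"required":["moves"]}

```bash
mkdir -p pics
cat > h.py <<'E'
import numpy as np, cv2
from station import bot
from scipy.spatial.transform import Rotation as R
def cam(n):
    i=bot.camera_info(n); a=np.array(i["attitude"],float)
    M=a if a.shape==(3,3) else R.from_quat(a[[1,2,3,0]]).as_matrix()
    f=192/np.tan(np.radians(i["vertical_fov"])/2)
    return i,M,f
def ray(n,px):
    i,M,f=cam(n); d=np.array([(px[0]-i["cx"])/f,(px[1]-i["cy"])/f]); u=d.copy()
    for _ in range(30): u=d/(1+i["k1"]*(u@u))
    return np.array(i["position"]),M@np.array([u[0],-u[1],-1])
def atz(n,px,z):
    p,d=ray(n,px); return p+d*(z-p[2])/d[2]
def proj(n,P):
    i,M,f=cam(n); c=M.T@(np.array(P)-i["position"]); u=np.array([c[0],-c[1]])/-c[2]
    u=u*(1+i["k1"]*(u@u)); return u*f+[i["cx"],i["cy"]]
def save(n,name):
    im=bot.read_camera(n); cv2.imwrite(f"pics/{name}.png",im[:,:,::-1]); return im
E
python3 - <<'E'
from h import *
print(bot.get_obs()); 
for n in("top","scene"): print(bot.camera_info(n))
a=save("top","t0");b=save("scene","s0")
for l,z in [("handle",.138),("crank_base",.02),("wheel",.084),("feeder",.02),("cap",.042),("jar",.05),("bottle",.115),("tip_box",.05),("tube_block",.036),("beaker",.08)]:
  for n in("top","scene"):
    for d in bot.silhouettes(l,n)[:2]: print(l,n,round(d["score"],2),np.round(d["location"],1),d["region"].sum(),atz(n,d["location"],z).round(3))
E
```

```text
{'t': 0.0, 'q': array([ 1.07389956,  0.47779285,  0.02234643,  1.55648386, -0.01153229,
        1.10933045, -0.08313184]), 'joint_vel': array([-2.73874245e-04, -6.52937178e-04, -1.52110707e-04,  8.73060466e-05,
       -1.04485820e-03, -1.26417702e-03, -1.31405561e-04]), 'joint_torque': array([-1.34550460e-04, -5.96441424e+01,  1.60770837e+00, -2.81198376e+01,
        1.24318310e-02,  9.30433773e-03,  3.19117669e-05]), 'eef_pos': array([ 0.25564326, -0.62408135,  0.24731701]), 'tool_rot': array([-9.12706187e-04,  9.81166615e-01,  1.93161032e-01, -2.38365998e-04]), 'contact_force': array([ 1.02189309, -0.16469953,  0.58347316]), 'torque': array([ 0.01111813, -0.07437056, -0.01621906]), 'gripper_width': 0.99920102586879}
{'vertical_fov': 46.17059178081327, 'cx': 259.91904939644235, 'cy': 195.22193797712188, 'k1': -0.024748663602879035, 'position': array([ 0.50389062, -0.12245506,  1.40338537]), 'attitude': array([ 0.7144617 ,  0.02177705, -0.02142646, -0.69900726])}
{'vertical_fov': 56.273284767554976, 'cx': 259.2235558118424, 'cy': 193.6920249338624, 'k1': -0.042209363736043934, 'posit
[... 762 characters left out ...]
scene 0.65 [218.1 216.3] 301 [ 0.588 -0.244  0.05 ]
bottle top 0.83 [307.6 153.7] 396 [ 0.706 -0.256  0.115]
bottle scene 0.58 [222.4 260.4] 710 [ 0.748 -0.269  0.115]
tip_box top 0.76 [346.3 222.9] 1171 [ 0.509 -0.382  0.05 ]
tip_box top 0.28 [346.3 174.3] 556 [ 0.656 -0.38   0.05 ]
tip_box scene 0.76 [162.8 212.7] 1403 [ 0.526 -0.388  0.05 ]
tip_box scene 0.64 [343.8 169.9] 802 [0.553 0.154 0.05 ]
tube_block top 0.91 [343.5 175.8] 594 [ 0.652 -0.375  0.036]
tube_block scene 0.69 [175.9 256.3] 814 [ 0.661 -0.38   0.036]
beaker top 0.69 [402.7 236.9] 434 [ 0.471 -0.543  0.08 ]
beaker scene 0.74 [106.5 216.5] 662 [ 0.509 -0.532  0.08 ]
beaker scene 0.68 [251.4 168.4] 78 [ 0.48  -0.113  0.08 ]
```

```bash
python3 -c "
import cv2,numpy as np
a=cv2.imread('pics/t0.png');b=cv2.imread('pics/s0.png')
cv2.imwrite('pics/both.png',np.vstack([cv2.resize(a,(400,300)),cv2.resize(b,(400,300))]))
cv2.imwrite('pics/t0b.png',cv2.resize(a,(800,600)))"
```

```text
(no output)
```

View pics/t0b.png

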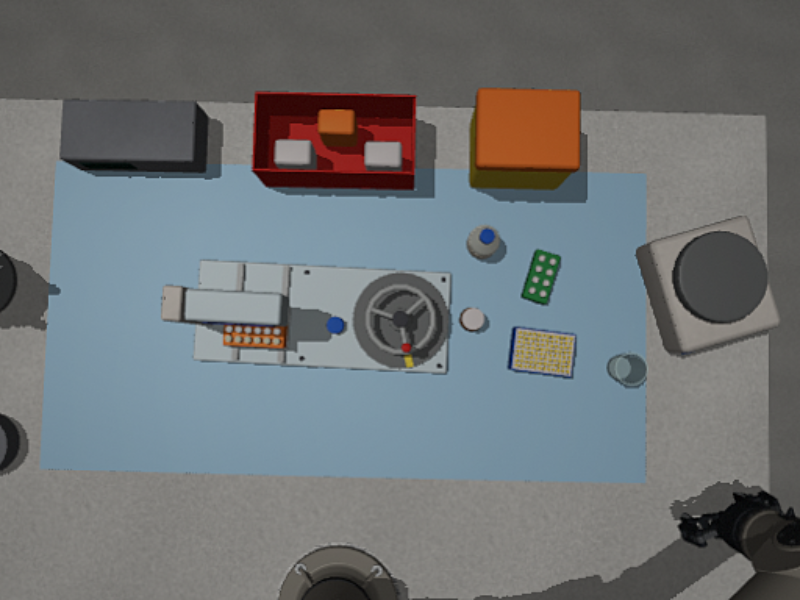

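View pics/s0.png

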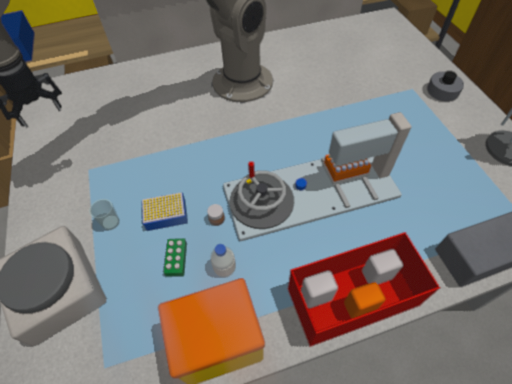

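The top view shows the wheel hub near (257,205) in image pixels, with the handle and yellow mark on the robot side of it. The cap is at about (215,208). The rack and nozzle head are to the left (+y), and the jar is just right of the plate. Next I'll measure the axis and handle more closely.

```bash
cat >> h.py <<'E'
def blob(im,kind):
    h=cv2.cvtColor(im,cv2.COLOR_RGB2HSV).astype(int); H,S,V=h[...,0],h[...,1],h[...,2]
    m={"red":((H<6)|(H>174))&(S>150)&(V>70),"yel":(H>20)&(H<35)&(S>150)&(V>90),"ora":(H>6)&(H<16)&(S>170)}[kind]
    return m
def near(m,c,r):
    y,x=np.nonzero(m); k=np.hypot(x-c[0],y-c[1])<r; return np.c_[x[k],y[k]]
E
python3 - <<'E'
from h import *
T=cv2.imread('pics/t0.png')[:,:,::-1];S=cv2.imread('pics/s0.png')[:,:,::-1]
for k,cs,z in [("red",((259,222),(251,170)),.12),("yel",((261,231),(249,181)),.025)]:
  for n,im,c in zip(("top","scene"),(T,S),cs):
    p=near(blob(im,k),c,14); print(k,n,len(p),p.mean(0),p.min(0),p.max(0),atz(n,p.mean(0),z).round(4))
bot.read_camera("top");bot.read_camera("scene")
for n in("top","scene"):
  for l in ("crank_base","wheel"):
    d=bot.silhouettes(l,n)[0]; y,x=np.nonzero(d["region"]); P=np.array([atz(n,q,.03 if l=="crank_base" else .084)[:2] for q in np.c_[x,y]])
    c,r=cv2.minEnclosingCircle(P.astype(np.float32)); print(n,l,P.mean(0),c,r,P.min(0),P.max(0))
# hypotheses overlay: axis candidate
g=cv2.cvtColor(T,cv2.COLOR_RGB2GRAY)
c=T[170:240,215:295,::-1]; c2=S[150:240,205:325,::-1]
cv2.imwrite("pics/crop.png",np.vstack([cv2.resize(c,(400,350),interpolation=2),cv2.resize(c2,(400,300),interpolation=2)])[:650] if 0 else np.hstack([cv2.resize(c,(400,350),interpolation=2),cv2.resize(c2,(400,350),interpolation=2)]))
E
```

```text
red top 26 [259.5 222. ] [257 220] [262 224] [ 0.5061 -0.1214  0.12  ]
red scene 56 [251.10714286 168.875     ] [249 162] [253 176] [ 0.5124 -0.1226  0.12  ]
yel top 31 [261.22580645 230.77419355] [259 227] [263 234] [ 0.4796 -0.1272  0.025 ]
yel scene 19 [248.57894737 180.89473684] [246 179] [251 183] [ 0.4812 -0.1241  0.025 ]
top crank_base [ 0.64964451 -0.38169142] (0.6497220993041992, -0.38350343704223633) 0.05519738048315048 [ 0.59734079 -0.42000454] [ 0.70209277 -0.34392057]
top wheel [ 0.55196243 -0.10916486] (0.55774986743927, -0.10848496854305267) 0.06693665683269501 [ 0.49387193 -0.17463705] [ 0.62354334 -0.04522763]Traceback (most recent call last):
  File "<stdin>", line 9, in <module>
  File "h.py", line 14, in atz
    p,d=ray(n,px); return p+d*(z-p[2])/d[2]
        ~~~^^^^^^
  File "h.py", line 10, in ray
    i,M,f=cam(n); d=np.array([(px[0]-i["cx"])/f,(px[1]-i["cy"])/f]); u=d.copy()
          ~~~^^^
  File "h.py", line 5, in cam
    i=bot.camera_info(n); a=np.array(i["attitude"],float)
ValueError: time passes only in moves, steps and waits
```

```bash
cat >> h.py <<'E'
AX=np.array([.559,-.109]); A0=np.radians(193)
_c={}
_cam=cam
def cam(n):
    if n=="wrist": return _cam(n)
    if n not in _c: _c[n]=_cam(n)
    return _c[n]
def pose():
    o=bot.get_obs(); q=np.array(o["tool_rot"]); return o,np.array(o["eef_pos"]),R.from_quat(q[[1,2,3,0]])
def handle_angle(n="top",tag=None):
    "wheel angle from the red blob nearest the handle circle"
    im=save(n,tag or "tmp"); p=near(blob(im,"red"),proj(n,[*AX,.138]),40)
    if len(p)<4: return None,len(p)
    P=atz(n,p.mean(0),.135)[:2]-AX; return (A0-np.arctan2(P[1],P[0]))%(2*np.pi),np.hypot(*P),len(p)
def contact(th,a=.011,b=.0145,r=.009,rt=.055):
    "tool centre (world xy) that just touches the handle at wheel angle th; tool axes = world"
    H=.055*np.array([np.cos(A0-th),np.sin(A0-th)])
    for lag in np.radians(np.arange(8,60,.05)):
        c=rt*np.array([np.cos(A0-th+lag),np.sin(A0-th+lag)]); d=np.maximum(np.abs(H-c)-[a,b],0)
        if np.hypot(*d)>=r: return AX+c,np.degrees(lag)
E
python3 - <<'E'
from h import *
o,p,r=pose(); print(p,r.as_matrix().round(3))
W=R.from_matrix(np.diag([1,-1,-1]))
print("turn",(r.inv()*W).as_rotvec(degrees=True))
print("shift cm",r.inv().apply(np.array([.526,-.153,.20])-p)*100)
for n in("top","scene"): print(handle_angle(n))
for d in range(0,361,30): c,l=contact(np.radians(d)); print(d,c.round(4),round(l,1))
E
```

```text
[ 0.25586787 -0.62463244  0.24831673] [[ 0.925  0.379  0.   ]
 [ 0.379 -0.925 -0.   ]
 [-0.     0.    -1.   ]]
turn [ 8.13856397e-04 -8.32516993e-05  2.22745739e+01]
shift cm [ 42.87445724 -33.40465966   4.83114484]
(np.float64(6.279136795319768), np.float64(0.05438203719378812), 26)
(np.float64(6.065819096096117), np.float64(0.038845848279556366), 56)
0 [ 0.5173 -0.1449] 27.7
30 [ 0.5045 -0.1165] 24.8
60 [ 0.5068 -0.0915] 28.5
90 [ 0.5266 -0.0646] 23.1
120 [ 0.5551 -0.0541] 21.1
150 [ 0.5792 -0.0578] 25.5
180 [ 0.6007 -0.0731] 27.7
210 [ 0.6135 -0.1015] 24.8
240 [ 0.6112 -0.1265] 28.5
270 [ 0.5914 -0.1534] 23.1
300 [ 0.5629 -0.1639] 21.1
330 [ 0.5388 -0.1602] 25.5
360 [ 0.5173 -0.1449] 27.7
```

Request:
carry_out:
  moves:
    - [[0, 0, 5], [4.7, -3.7, 0], 0]
    - [[0, 0, 10], [9.4, -7.4, 0], 0]
    - [[0, 0, 15], [14.1, -11.1, 0], 0]
    - [[0, 0, 20], [18.8, -14.8, 0], 0]
    - [[0, 0, 22.27], [23.5, -18.4, 0], 0]
  newtons: 20

```text
t: 2.08
eef_pos: [0.4045, -0.3636, 0.2486]
tool_rot: [0.0, 1.0, -0.001, 0.0]
contact_force: [0.7, -0.3, 0.6]
gripper_width: 0.002
```

Run:
```python
from h import *
o,p,r=pose(); print(o["t"],p,r.as_rotvec(degrees=True),o["gripper_width"],o["q"])
W=R.from_matrix(np.diag([1,-1,-1]))
print("turn",(r.inv()*W).as_rotvec(degrees=True))
print("shift cm",r.inv().apply(np.array([.526,-.153,.20])-p)*100)
```

```text
2.075 [ 0.40446728 -0.36356806  0.24863506] [ 1.79970437e+02 -1.60109451e-01  6.30040692e-02] 0.0015747174928472788 [ 0.63063879  0.26210063 -0.01574688  1.8702154   0.00484243  1.0084442
 -0.95972434]
turn [ 0.02948076 -0.04011621 -0.10194555]
shift cm [ 12.1123796  -21.0808957    4.86115989]
```

Request:
carry_out:
  moves:
    - [[0, 0, 0], [3, -5.2, 1], 0]
    - [[0, 0, 0], [6, -10.4, 2], 0]
    - [[0, 0, 0], [9, -15.6, 3.5], 0]
    - [[0, 0, 0], [12.1, -21.1, 4.9], 0]
    - [[0, 0, 0], [12.1, -21.1, 4.9], 0]

```text
t: 2.7
eef_pos: [0.5264, -0.1483, 0.1985]
tool_rot: [-0.001, 1.0, 0.005, -0.0]
contact_force: [-0.8, -0.5, 0.2]
gripper_width: -0.001
```

Run:
```python
from h import *
o,p,r=pose(); print(o["t"],p,r.as_rotvec(degrees=True),o["q"])
print("shift cm",r.inv().apply(np.array([.526,-.153,.113])-p)*100)
save("scene","s1"); save("wrist","w1")
a=cv2.imread("pics/s1.png")[110:230,190:350];b=cv2.imread("pics/w1.png")
cv2.imwrite("pics/v1.png",np.hstack([cv2.resize(a,(400,300)),cv2.resize(b,(400,300))]))
```

```text
2.7 [ 0.52644451 -0.14830741  0.1985147 ] [-1.79839865e+02 -8.29696075e-01  1.49902527e-02] [ 0.27981909  0.32926846 -0.14383326  1.90571452  0.05526256  0.91108595
 -1.45187162]
shift cm [-0.04746265  0.49244792  8.5501501 ]
```

View pics/v1.png

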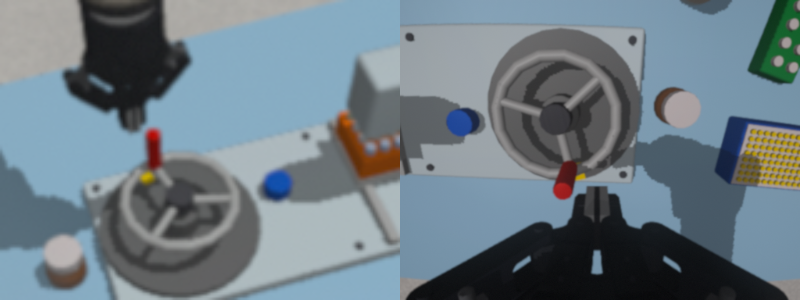

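The left crop (scene) shows the closed fingers above and to the -y side of the handle. The wrist view agrees: fingertips at (597,195), handle at (565,180). I'll descend straight down.

Request:
carry_out:
  moves:
    - [[0, 0, 0], [0, 0, 2], 0]
    - [[0, 0, 0], [0, 0, 4.5], 0]
    - [[0, 0, 0], [0, 0, 7], 0]
    - [[0, 0, 0], [0, 0, 8.5], 0]
    - [[0, 0, 0], [0, 0, 8.5], 0]

```text
t: 3.42
eef_pos: [0.5236, -0.1554, 0.1137]
tool_rot: [0.0, 1.0, -0.001, -0.001]
contact_force: [-0.1, -0.1, 0.2]
gripper_width: 0.002
```

Run:
```python
from h import *
print(handle_angle("top","t2"))
o,p,r=pose(); print(o["t"],p,r.as_rotvec(degrees=True),o["contact_force"],o["joint_vel"].round(3))
C=[contact(np.radians(d))[0] for d in range(-4,50,9)]
print((np.array(C)-p[:2])*100)
```

```text
(None, 0)
3.475 [ 0.52444192 -0.15519598  0.11456302] [ 1.79979733e+02 -1.13076729e-01 -1.07163101e-02] [ 0.02740192 -0.20235325  0.13837225] [-0.005 -0.014 -0.006 -0.016 -0.001  0.002 -0.001]
[[-0.40944959  0.70682619]
 [-1.07416554  1.50040922]
 [-1.56085242  2.36502118]
 [-1.86416443  3.22392917]
 [-2.01554856  4.05901335]
 [-2.03936735  4.84991396]]
```

Request:
carry_out:
  moves:
    - [[0, 0, 0], [-0.5, -0.7, 0], 0]
    - [[0, 0, 0], [-1.1, -1.5, 0], 0]
    - [[0, 0, 0], [-1.6, -2.4, 0], 0]
    - [[0, 0, 0], [-1.9, -3.2, 0], 0]
    - [[0, 0, 0], [-2.0, -4.1, 0], 0]

```text
t: 4.1
eef_pos: [0.5054, -0.1135, 0.1156]
tool_rot: [0.001, 1.0, -0.0, 0.002]
contact_force: [1.1, -5.6, 6.8]
gripper_width: 0.001
```

Run:
```python
from h import *
o,p,r=pose(); print(o["t"],p,r.as_rotvec(degrees=True),o["contact_force"])
save("scene","s3");save("wrist","w3")
a=cv2.imread("pics/s3.png")[110:230,190:350];b=cv2.imread("pics/w3.png")
cv2.imwrite("pics/v3.png",np.hstack([cv2.resize(a,(400,300)),cv2.resize(b,(400,300))]))
o,p,r=pose(); print(o["t"],p)
C=[contact(np.radians(d))[0] for d in range(30,121,10)]
print((np.array(C)-p[:2])*100)
```

```text
4.1 [ 0.50542277 -0.11350545  0.11561886] [ 1.79928831e+02 -4.51445535e-02  2.78716396e-01] [ 1.10788151 -5.56581843  6.78072461]
4.2 [ 0.50540761 -0.11209989  0.1155677 ]
[[-0.08987405 -0.4364466 ]
 [-0.13887622  0.45396226]
 [-0.05636806  1.2697804 ]
 [ 0.14345897  2.05516466]
 [ 0.5326321   2.94700728]
 [ 1.20833638  3.91831371]
 [ 2.1186591   4.75393341]
 [ 3.06969471  5.31078765]
 [ 4.02866864  5.64661554]
 [ 4.96600313  5.79591335]]
```

View pics/v3.png

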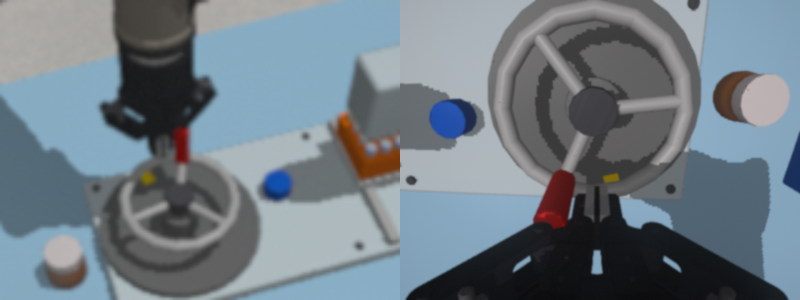

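Request:
carry_out:
  moves:
    - [[0, 0, 0], [-0.1, -0.6, -0.1], 0]
    - [[0, 0, 0], [-0.05, -1.4, -0.1], 0]
    - [[0, 0, 0], [0.2, -2.2, -0.1], 0]
    - [[0, 0, 0], [0.6, -3.1, -0.1], 0]
    - [[0, 0, 0], [1.3, -4.0, -0.1], 0]

```text
t: 4.82
eef_pos: [0.5172, -0.0728, 0.1159]
tool_rot: [0.0, 1.0, 0.0, -0.0]
contact_force: [-1.6, -3.3, 8.7]
gripper_width: -0.001
```

```bash
cat > st.py <<'E'
from h import *
import sys
a,b,s=map(float,sys.argv[1:4])
o,p,r=pose(); print(o["t"],p,r.as_rotvec(degrees=True).round(2),o["contact_force"].round(1))
for n in ("wrist",):
    im=save(n,"tmp"); m=near(blob(im,"red"),(256,192),400); print(len(m), m.mean(0) if len(m) else None)
best=min((np.hypot(*(contact(np.radians(d))[0]-p[:2])),d) for d in np.arange(a-40,b,3)); print("model wheel deg",best)
for d in np.arange(a,b,s): c=(contact(np.radians(d))[0]-p[:2])*100; print(d,"tool x,y cm",c[0].round(2),-c[1].round(2))
E
python3 st.py 80 150 10
```

```text
4.825 [ 0.51718561 -0.07282336  0.11592062] [ 1.7997e+02  0.0000e+00 -4.0000e-02] [-1.6 -3.3  8.7]
2762 [224.96524258 239.29290369]
model wheel deg (np.float64(0.0012056816482166352), np.float64(79.0))
80.0 tool x,y cm 0.03 0.01
90.0 tool x,y cm 0.94 -0.83
100.0 tool x,y cm 1.89 -1.38
110.0 tool x,y cm 2.85 -1.72
120.0 tool x,y cm 3.79 -1.87
130.0 tool x,y cm 4.68 -1.86
140.0 tool x,y cm 5.49 -1.72
```

Request:
carry_out:
  moves:
    - [[0, 0, 0], [0.4, -0.3, -0.7], 0]
    - [[0, 0, 0], [1.1, -0.9, -1.2], 0]
    - [[0, 0, 0], [2.0, -1.4, -1.2], 0]
    - [[0, 0, 0], [2.9, -1.7, -1.2], 0]
    - [[0, 0, 0], [3.8, -1.9, -1.2], 0]

```text
t: 5.5
eef_pos: [0.5561, -0.0539, 0.1271]
tool_rot: [-0.0, 1.0, 0.0, -0.0]
contact_force: [-3.4, -0.8, -0.3]
gripper_width: -0.003
```

```bash
python3 st.py 110 190 10; python3 -c "
from h import *
save('scene','s5')
a=cv2.imread('pics/s5.png')[110:230,190:350];b=cv2.imread('pics/tmp.png')
cv2.imwrite('pics/v5.png',np.hstack([cv2.resize(a,(400,300)),cv2.resize(b,(400,300))]))"
```

```text
5.5 [ 0.55612536 -0.05387073  0.1271406 ] [-1.7999e+02 -3.0000e-02  4.0000e-02] [-3.4 -0.8 -0.3]
2322 [258.08268734 225.86692506]
model wheel deg (np.float64(0.00025863694579171103), np.float64(121.0))
110.0 tool x,y cm -1.04 0.18
120.0 tool x,y cm -0.11 0.03
130.0 tool x,y cm 0.78 0.04
140.0 tool x,y cm 1.59 0.17
150.0 tool x,y cm 2.31 0.4
160.0 tool x,y cm 2.97 0.71
170.0 tool x,y cm 3.7 1.2
180.0 tool x,y cm 4.46 1.93
```

View pics/v5.png

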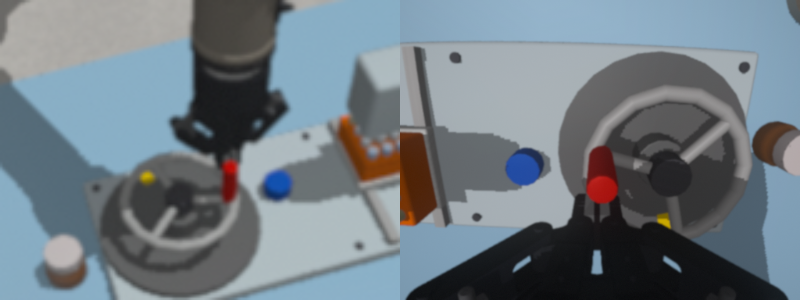

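The handle now sits ahead of the fingers at about 122°. That comes from the spoke direction and matches the model's 121°. The vertical force is gone, so I'll keep going.

Request:
carry_out:
  moves:
    - [[0, 0, 0], [0.8, 0.0, 0], 0]
    - [[0, 0, 0], [1.6, 0.2, 0], 0]
    - [[0, 0, 0], [2.3, 0.4, 0], 0]
    - [[0, 0, 0], [3.0, 0.7, 0], 0]
    - [[0, 0, 0], [3.7, 1.2, 0], 0]

```text
t: 6.22
eef_pos: [0.5926, -0.0662, 0.1272]
tool_rot: [-0.0, 1.0, 0.0, -0.001]
contact_force: [-6.8, 0.3, 4.0]
gripper_width: -0.0
```

```bash
python3 st.py 160 240 10
```

```text
6.225 [ 0.59261772 -0.06617558  0.12720729] [-1.7999e+02 -5.0000e-02  1.0000e-01] [-6.8  0.3  4. ]
2308 [282.68890815 234.08795494]
model wheel deg (np.float64(0.0012892411097966748), np.float64(171.0))
160.0 tool x,y cm -0.68 -0.52
170.0 tool x,y cm 0.05 -0.03
180.0 tool x,y cm 0.81 0.7
190.0 tool x,y cm 1.46 1.64
200.0 tool x,y cm 1.87 2.6
210.0 tool x,y cm 2.09 3.54
220.0 tool x,y cm 2.14 4.43
230.0 tool x,y cm 2.05 5.24
```

Request:
carry_out:
  moves:
    - [[0, 0, 0], [0.7, 0.6, 0], 0]
    - [[0, 0, 0], [1.3, 1.4, 0], 0]
    - [[0, 0, 0], [1.7, 2.2, 0], 0]
    - [[0, 0, 0], [2.0, 3.0, 0], 0]
    - [[0, 0, 0], [2.1, 3.8, 0], 0]

```text
t: 6.9
eef_pos: [0.6139, -0.1045, 0.1272]
tool_rot: [-0.0, 1.0, 0.0, 0.0]
contact_force: [-1.1, 3.4, -2.3]
gripper_width: 0.003
```

```bash
python3 st.py 210 290 10;  python3 -c "
from h import *
save('scene','s7')
a=cv2.imread('pics/s7.png')[110:230,190:350];b=cv2.imread('pics/tmp.png')
cv2.imwrite('pics/v7.png',np.hstack([cv2.resize(a,(400,300)),cv2.resize(b,(400,300))]))"
```

```text
6.9 [ 0.61392733 -0.10454911  0.12723117] [-1.7998e+02 -2.0000e-02 -4.0000e-02] [-1.1  3.4 -2.3]
703 [301.01564723 270.87624467]
model wheel deg (np.float64(0.001174567037142365), np.float64(212.0))
210.0 tool x,y cm -0.04 -0.3
220.0 tool x,y cm 0.01 0.59
230.0 tool x,y cm -0.08 1.4
240.0 tool x,y cm -0.28 2.19
250.0 tool x,y cm -0.67 3.08
260.0 tool x,y cm -1.34 4.05
270.0 tool x,y cm -2.25 4.89
280.0 tool x,y cm -3.2 5.45
```

View pics/v7.png

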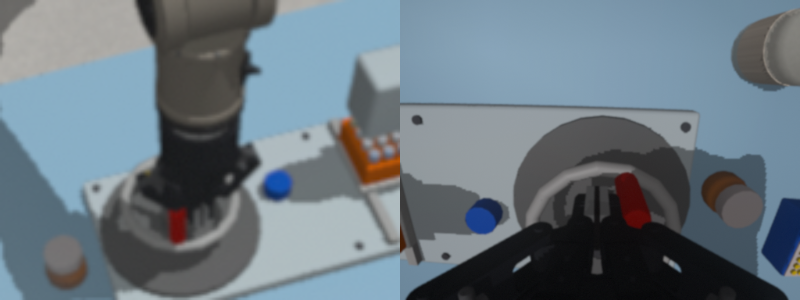

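The handle is right of the fingers (-y side), with the wheel at about 212°. Cap and jar haven't moved.

Request:
carry_out:
  moves:
    - [[0, 0, 0], [0.0, 0.8, 0], 0]
    - [[0, 0, 0], [-0.1, 1.6, 0], 0]
    - [[0, 0, 0], [-0.3, 2.4, 0], 0]
    - [[0, 0, 0], [-0.7, 3.2, 0], 0]
    - [[0, 0, 0], [-1.3, 4.0, 0], 0]

```text
t: 7.62
eef_pos: [0.601, -0.1457, 0.1276]
tool_rot: [0.0, 1.0, -0.0, 0.001]
contact_force: [2.3, 3.2, -0.3]
gripper_width: 0.0
```

```bash
python3 st.py 250 340 10
```

```text
7.625 [ 0.60097266 -0.14567328  0.12763358] [ 1.7995e+02 -5.0000e-02  1.6000e-01] [ 2.3  3.2 -0.3]
39 [277.41025641 248.69230769]
model wheel deg (np.float64(0.001419147884868098), np.float64(261.0))
250.0 tool x,y cm 0.63 -1.03
260.0 tool x,y cm -0.05 -0.06
270.0 tool x,y cm -0.96 0.78
280.0 tool x,y cm -1.91 1.33
290.0 tool x,y cm -2.87 1.67
300.0 tool x,y cm -3.8 1.82
310.0 tool x,y cm -4.69 1.81
320.0 tool x,y cm -5.5 1.68
330.0 tool x,y cm -6.22 1.45
```

Request:
carry_out:
  moves:
    - [[0, 0, 0], [-0.7, 0.6, 0], 0]
    - [[0, 0, 0], [-1.4, 1.1, 0], 0]
    - [[0, 0, 0], [-2.2, 1.5, 0], 0]
    - [[0, 0, 0], [-3.0, 1.7, 0], 0]
    - [[0, 0, 0], [-3.8, 1.8, 0], 0]

```text
t: 8.3
eef_pos: [0.5623, -0.1628, 0.1276]
tool_rot: [0.0, 1.0, -0.0, 0.0]
contact_force: [3.8, -0.1, 1.4]
gripper_width: -0.001
```

```bash
python3 st.py 300 361 5
```

```text
8.3 [ 0.56226389 -0.16276724  0.12757621] [ 1.7997e+02 -3.0000e-02  7.0000e-02] [ 3.8 -0.1  1.4]
102 [251.35294118 326.62745098]
model wheel deg (np.float64(0.0016582449545357405), np.float64(302.0))
300.0 tool x,y cm 0.07 0.11
305.0 tool x,y cm -0.38 0.12
310.0 tool x,y cm -0.82 0.1
315.0 tool x,y cm -1.24 0.05
320.0 tool x,y cm -1.63 -0.03
325.0 tool x,y cm -2.0 -0.14
330.0 tool x,y cm -2.35 -0.26
335.0 tool x,y cm -2.67 -0.4
340.0 tool x,y cm -3.01 -0.58
345.0 tool x,y cm -3.37 -0.79
350.0 tool x,y cm -3.74 -1.06
355.0 tool x,y cm -4.12 -1.39
360.0 tool x,y cm -4.5 -1.79
```

Request:
carry_out:
  moves:
    - [[0, 0, 0], [-0.6, 0.1, 0], 0]
    - [[0, 0, 0], [-1.2, 0.05, 0], 0]
    - [[0, 0, 0], [-1.8, -0.1, 0], 0]
    - [[0, 0, 0], [-2.3, -0.25, 0], 0]
    - [[0, 0, 0], [-2.7, -0.4, 0], 0]

```text
t: 8.98
eef_pos: [0.5347, -0.1587, 0.1272]
tool_rot: [0.0, 1.0, -0.0, -0.0]
contact_force: [2.8, -2.6, 1.1]
gripper_width: -0.002
```

```bash
python3 st.py 330 361 5; python3 -c "
from h import *
im=save('scene','s10'); p=near(blob(im,'red'),(250,170),16); print(len(p),p.mean(0) if len(p) else 0); print(near(blob(im,'yel'),(249,181),8).mean(0))
save('top','t10')
a=cv2.imread('pics/s10.png')[120:210,200:320];b=cv2.imread('pics/t10.png')[170:260,200:320]
cv2.imwrite('pics/v10.png',np.hstack([cv2.resize(a,(400,300)),cv2.resize(b,(400,300))]))"
```

```text
8.975 [ 0.5347129  -0.15869421  0.12718363] [ 1.7997e+02 -3.0000e-02 -9.0000e-02] [ 2.8 -2.6  1.1]
286 [220.09090909 260.06293706]
model wheel deg (np.float64(0.0008721605174030994), np.float64(335.0))
330.0 tool x,y cm 0.41 0.15
335.0 tool x,y cm 0.09 0.01
340.0 tool x,y cm -0.25 -0.17
345.0 tool x,y cm -0.61 -0.39
350.0 tool x,y cm -0.98 -0.66
355.0 tool x,y cm -1.36 -0.98
360.0 tool x,y cm -1.74 -1.38
4 [245.75 180.5 ]
[248.8 179.6]
```

View pics/v10.png

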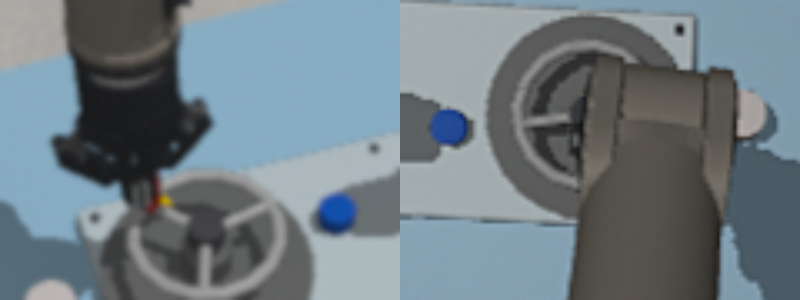

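The handle is a little short of the yellow mark, about 335° by the model and by the spokes. I'll push slowly to about 357°.

Request:
carry_out:
  moves:
    - [[0, 0, 0], [-0.4, -0.25, 0], 0]
    - [[0, 0, 0], [-0.75, -0.5, 0], 0]
    - [[0, 0, 0], [-1.1, -0.75, 0], 0]
    - [[0, 0, 0], [-1.4, -1.05, 0], 0]
    - [[0, 0, 0], [-1.4, -1.05, 0], 0]

```text
t: 9.75
eef_pos: [0.5208, -0.1475, 0.1272]
tool_rot: [-0.0, 1.0, 0.0, -0.001]
contact_force: [0.3, -0.0, 0.2]
gripper_width: 0.001
```

```bash
python3 st.py 340 366 4
python3 - <<'E'
from h import *
a=save('scene','s11'); p=near(blob(a,'red'),(250,168),14); print(len(p),p.mean(0),p.min(0),p.max(0)); b=cv2.imread('pics/s0.png')
cv2.imwrite('pics/v11.png',np.hstack([cv2.resize(a[130:220,200:320,::-1],(400,300)),cv2.resize(b[130:220,200:320],(400,300))]))
E
```

```text
9.75 [ 0.52079934 -0.14746923  0.12719852] [-1.7999e+02 -3.0000e-02  1.2000e-01] [ 0.3 -0.   0.2]
1044 [210.76436782 263.098659  ]
model wheel deg (np.float64(0.0012357724662439495), np.float64(357.0))
340.0 tool x,y cm 1.14 0.95
344.0 tool x,y cm 0.85 0.78
348.0 tool x,y cm 0.56 0.58
352.0 tool x,y cm 0.26 0.34
356.0 tool x,y cm -0.05 0.07
360.0 tool x,y cm -0.35 -0.26
364.0 tool x,y cm -0.64 -0.63
35 [249.94285714 172.14285714] [248 166] [252 177]
```

View pics/v11.png

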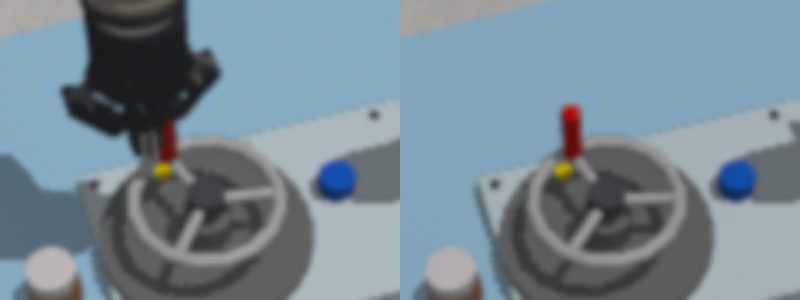

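The handle is almost back where it started (left: now, right: start), maybe a hair short. I'll back off, lift clear and measure it from above.

Request:
carry_out:
  moves:
    - [[0, 0, 0], [0.3, 0.8, 0], 0]
    - [[0, 0, 0], [0.5, 1.6, -1], 0]
    - [[0, 0, 0], [0.5, 1.6, -5], 0]
    - [[0, 0, 0], [0.5, 2, -9], 0]
    - [[0, 0, 0], [-2, 6, -12], 0]

```text
t: 10.48
eef_pos: [0.5037, -0.2059, 0.2499]
tool_rot: [-0.0, 1.0, 0.003, 0.002]
contact_force: [0.4, -2.0, 0.6]
gripper_width: -0.002
```

Request:
carry_out:
  moves:
    - [[0, 0, 0], [-2, 5, 0], 0]
    - [[0, 0, 0], [-4, 10, 0], 0]
    - [[0, 0, 0], [-6, 15, 0], 0]
    - [[0, 0, 0], [-7, 18, 0], 0]
    - [[0, 0, 0], [-7, 18, 0], 0]

```text
t: 11.1
eef_pos: [0.4294, -0.3914, 0.2478]
tool_rot: [0.001, 1.0, -0.003, -0.0]
contact_force: [0.6, 0.6, -0.1]
gripper_width: 0.003
```

Run:
```python
from h import *
print(pose()[:2])
T0=cv2.imread('pics/t0.png')[:,:,::-1];S0=cv2.imread('pics/s0.png')[:,:,::-1]
T=save('top','t12');S=save('scene','s12')
for nm,n,im,c in(("0","top",T0,(259,222)),("1","top",T,(259,222)),("0","scene",S0,(251,169)),("1","scene",S,(251,169))):
    p=near(blob(im,"red"),c,14); q=near(blob(im,"yel"),(261,231) if n=="top" else (249,181),8)
    P=atz(n,p.mean(0),.135)[:2]-AX; print(n,nm,len(p),p.mean(0).round(2),len(q),q.mean(0).round(2),"deg",np.degrees(A0-np.arctan2(P[1],P[0])))
    if n=="top":
        r=near(blob(im,"ora"),(163,215),28); print("rack",len(r),[atz("top",x,.078)[:2].round(4) for x in (r.mean(0),r.min(0),r.max(0))])
for n,z0,z1 in(("top",T0,T),):
    d=np.abs(z0.astype(int)-z1).sum(2)>90; k=cv2.connectedComponentsWithStats(d.astype(np.uint8))[2]; print([tuple(x) for x in k[1:] if x[4]>6])
cv2.imwrite('pics/v12.png',np.hstack([cv2.resize(x[170:245,130:300,::-1],(400,300)) if 0 else cv2.resize(x[165:245,195:302,::-1],(400,300)) for x in(T0,T)]))
```

```text
({'t': 11.1, 'q': array([ 0.6471139 ,  0.32400298, -0.0200775 ,  1.78621586,  0.0089339 ,
        1.03123309, -0.95330045]), 'joint_vel': array([-0.04271066, -0.00940697, -0.05607989,  0.02112779, -0.01606167,
       -0.00273805, -0.02361469]), 'joint_torque': array([  1.29343294, -48.52437973,   1.65096961, -27.30009019,
         0.17594861,  -0.04865353,   0.26343816]), 'eef_pos': array([ 0.42937291, -0.39135366,  0.24779112]), 'tool_rot': array([ 5.80300747e-04,  9.99995297e-01, -2.99823732e-03, -2.83636466e-04]), 'contact_force': array([ 0.56736313,  0.60817966, -0.1292255 ]), 'torque': array([ 0.00905329, -0.01543976, -0.04613941]), 'gripper_width': 0.002587818288667274}, array([ 0.42937291, -0.39135366,  0.24779112]))
top 0 26 [259.5 222. ] 31 [261.23 230.77] deg 359.7680373571237
rack 222 [array([0.5181, 0.157 ]), array([0.5397, 0.2228]), array([0.5012, 0.1034])]
top 1 28 [261.61 221.39] 30 [261.3 230.8] deg 353.26576430029024
rack 129 [array([0.5271, 0.1564]), array([0.5397, 0.2228]), array([0.5188, 0.104 ])]
scene 0 56 [251.11 168.88] 19 [248.58 180.89] deg 347.54583349616746
scene 1 61 [249.48 169.89] 15 [248.47 180.87] deg 339.5635070542107
[(np.int32(184), np.int32(190), np.int32(8), np.int32(7), np.int32(33)), (np.int32(260), np.int32(190), np.int32(11), np.int32(11), np.int32(28)), (np.int32(237), np.int32(197), np.int32(14), np.int32(8), np.int32(46)), (np.int32(256), np.int32(211), np.int32(13), np.int32(15), np.int32(51)), (np.int32(143), np.int32(214), np.int32(48), np.int32(12), np.int32(325)), (np.int32(251), np.int32(233), np.int32(188), np.int32(151), np.int32(9104)), (np.int32(381), np.int32(307), np.int32(131), np.int32(77), np.int32(5447)), (np.int32(243), np.int32(370), np.int32(9), np.int32(7), np.int32(22))]
```

View pics/v12.png

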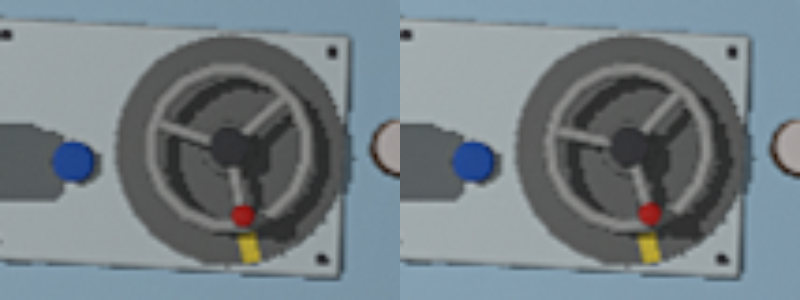

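The measured shortfall is about 6–8°: the top camera reads 353.3° against 359.8° at the start, and the scene camera 339.6° against 347.5°. The handle sits slightly right of the mark. I'll go back and push it about 7° further.

Request:
carry_out:
  moves:
    - [[0, 0, 0], [2.4, -5.5, 0], 0]
    - [[0, 0, 0], [4.8, -11, 0], 0]
    - [[0, 0, 0], [7.2, -16.5, 0], 0]
    - [[0, 0, 0], [9.5, -22, 0], 0]
    - [[0, 0, 0], [9.5, -22, 0], 0]

```text
t: 11.82
eef_pos: [0.5289, -0.1599, 0.2478]
tool_rot: [-0.001, 1.0, 0.006, 0.001]
contact_force: [-0.5, -0.7, -0.2]
gripper_width: -0.0
```

Request:
carry_out:
  moves:
    - [[0, 0, 0], [0, 0, 3], 0]
    - [[0, 0, 0], [0, 0, 6.5], 0]
    - [[0, 0, 0], [0, 0, 10], 0]
    - [[0, 0, 0], [0, 0, 12], 0]
    - [[0, 0, 0], [0, 0, 12], 0]

```text
t: 12.45
eef_pos: [0.5253, -0.1673, 0.1261]
tool_rot: [-0.0, 1.0, 0.0, -0.002]
contact_force: [0.4, 0.2, 1.0]
gripper_width: -0.001
```

Run:
```python
from h import *
bot.read_camera("top")
o,p,r=pose(); print(o["t"],p,o["contact_force"]); print("to contact/target tool cm",[(r.inv().apply(np.array(x+[.1272])-p)*100).round(2) for x in([.5208,-.1475],[.5156,-.1417])])
```

```text
12.5 [ 0.52629616 -0.16761225  0.12733047] [ 0.64553665 -0.32567793 -0.8060033 ]
to contact/target tool cm [array([-0.55, -2.01,  0.01]), array([-1.07, -2.59,  0.01])]
```

Request:
carry_out:
  moves:
    - [[0, 0, 0], [-0.4, -1.2, 0], 0]
    - [[0, 0, 0], [-0.6, -1.9, 0], 0]
    - [[0, 0, 0], [-0.85, -2.25, 0], 0]
    - [[0, 0, 0], [-1.05, -2.6, 0], 0]
    - [[0, 0, 0], [-1.05, -2.6, 0], 0]

```text
t: 13.12
eef_pos: [0.5162, -0.1419, 0.1277]
tool_rot: [0.0, 1.0, 0.0, 0.0]
contact_force: [1.4, -1.5, 1.5]
gripper_width: 0.002
```

Request:
carry_out:
  moves:
    - [[0, 0, 0], [0.3, 0.8, 0], 0]
    - [[0, 0, 0], [0.5, 1.8, -1], 0]
    - [[0, 0, 0], [0.5, 1.8, -5], 0]
    - [[0, 0, 0], [0.5, 2, -9], 0]
    - [[0, 0, 0], [-2, 6, -12], 0]

```text
t: 13.75
eef_pos: [0.4981, -0.1999, 0.2497]
tool_rot: [-0.001, 1.0, 0.003, 0.001]
contact_force: [1.5, -1.0, -0.0]
gripper_width: -0.002
```

Request:
carry_out:
  moves:
    - [[0, 0, 0], [-2, 5, 0], 0]
    - [[0, 0, 0], [-4, 10, 0], 0]
    - [[0, 0, 0], [-6, 15, 0], 0]
    - [[0, 0, 0], [-7, 18, 0], 0]
    - [[0, 0, 0], [-7, 18, 0], 0]

```text
t: 14.38
eef_pos: [0.4238, -0.3853, 0.2476]
tool_rot: [0.0, 1.0, -0.003, -0.0]
contact_force: [-0.5, 0.7, -0.8]
gripper_width: 0.003
```

Run:
```python
from h import *
o,p,_=pose(); print(o["t"],p)
T0=cv2.imread('pics/t0.png')[:,:,::-1];S0=cv2.imread('pics/s0.png')[:,:,::-1]
T=save('top','t14');S=save('scene','s14')
for nm,n,im,c in(("0","top",T0,(259,222)),("1","top",T,(259,222)),("0","scene",S0,(251,169)),("1","scene",S,(251,169))):
    p=near(blob(im,"red"),c,14)
    P=atz(n,p.mean(0),.135)[:2]-AX; print(n,nm,len(p),p.mean(0).round(2),"deg",np.degrees(A0-np.arctan2(P[1],P[0])))
    if n=="top":
        r=near(blob(im,"ora"),(163,215),28); print("rack",[atz("top",x,.078)[:2].round(4) for x in (r.mean(0),r.min(0),r.max(0))])
d=np.abs(T0.astype(int)-T).sum(2)>90; k=cv2.connectedComponentsWithStats(d.astype(np.uint8))[2]; print([x.tolist() for x in k[1:] if x[4]>6])
cv2.imwrite('pics/v14.png',np.hstack([cv2.resize(x[165:245,195:302,::-1],(400,300)) for x in(T0,T)]))
```

```text
14.375 [ 0.42380636 -0.38534065  0.24760376]
top 0 26 [259.5 222. ] deg 359.7680373571237
rack [array([0.5181, 0.157 ]), array([0.5397, 0.2228]), array([0.5012, 0.1034])]
top 1 24 [258.88 222.  ] deg 361.5903795081883
rack [array([0.5273, 0.1584]), array([0.5397, 0.2228]), array([0.5188, 0.104 ])]
scene 0 56 [251.11 168.88] deg 347.54583349616746
scene 1 58 [251.64 168.86] deg 349.14383061823577
[[184, 190, 8, 7, 35], [143, 214, 48, 12, 327], [251, 236, 184, 148, 8922], [402, 245, 5, 2, 8], [379, 307, 133, 77, 5471], [243, 370, 9, 7, 23]]
```

View pics/v14.png

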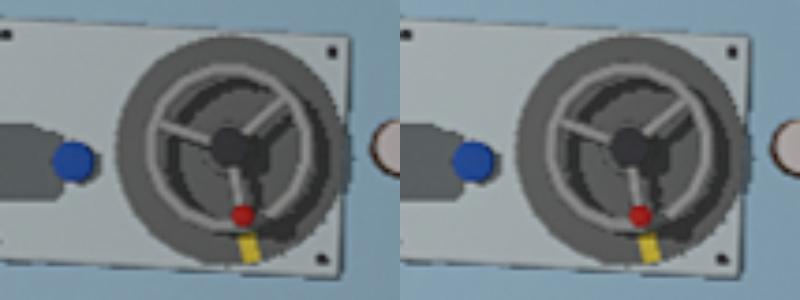

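```bash
python3 -c "
from station import bot
print(bot.hand_in())"
```

```text
the job is handed in; nothing more can be done
None
```

I pushed the handle through one full turn clockwise with the closed fingertips, never gripping it, and handed the job in at about 14.4 s of the 58 s allowed. The hand-in gives no verdict, so the result rests on my last camera checks.

- **Stopping point:** The first push stopped about 6–8° short of the mark, so I went back and nudged the handle on.
- **Wheel:** It now reads 1.6–1.8° (about 0.03 rad) past its starting place in both cameras, within the 0.15 rad allowed. The scene camera's absolute angle was about 12° off the top camera's, both before and after the turn. I therefore relied on the change from start to end, on which they agree.
- **Rack:** Its visible near edge moved 17.6 mm, against 18 mm expected and a 1.5 mm allowance. The top view's pixel size is about 3 mm, so that figure is rough.
- **Loose things:** Comparing the top pictures from before and after showed no shift of any of the six. The only differences were the rack, the arm and its shadow, and a few pixels near the beaker that I took to be shadow.
- **Forces:** At call ends the forces were mostly 3–7 N. Early in the turn there was an unexplained 7–9 N vertical force, probably the finger linkage resting on the handle. It went away after I raised the hand about 11 mm.
- **Hand:** It finished well clear of everything, at 0.25 m height.

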